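# Hang the open ring on the pull-out utensil bar

## Robot

A 6-joint arm with a two-finger parallel gripper is mounted at the origin on a cart in front of the work surface, level with it; the furniture and walls round the work are solid. World frame = base frame: x ahead of the robot, y to its left, z up, the work surface at z = 0. Lengths are in m, angles in degrees, forces in N, time in s.
With the tool pointing down it reaches from about 0.35 to 0.725 m from the base axis. Payload 4.3 kg.
Tool frame: the origin (TCP) lies at the very end of the fingers, on their centre line; the grasp point (between the pads) lies ctrl.grip_depth behind it (ctrl.grip_depth is the distance from the TCP to the grasp point, in m); z points along the fingers, y is the line along which they close (so a half turn about z gives the same grasp; the last joint's range is limited). The gripper opens to 85 mm and grips with 20 to 120 N. Pads are 22 mm wide; open, the fingers measure 114 mm over their backs; the gripper's body (76 mm by 85 mm) begins 54 mm behind the grasp point. The pads swing forward as they close: fully open they stand 13 mm farther back than shut.
Start: joints at [-75.361, 21.618, 4.641, 73.018, 0, 83.68], TCP at [0.206, -0.537, 0.231] pointing down, gripper open.
Joint ranges: [-156.06, 156.06], [-48.1, 94.91], [-58.44, 69.94], [-101.28, 121.22], [-78.64, 73.56], [-180, 180]. Speed limits (degrees/s): [147.25, 147.25, 180, 180, 180, 180].

## Interface

Orientations are given as [roll, pitch, yaw] about the fixed x, y, z axes, in that order (R = Rz(yaw) Ry(pitch) Rx(roll)).
In Python, from workcell import readout, optics, ctrl gives the robot as it stands. The module is installed in compiled form; this text tells all that it offers.
- The arm moves only by the tool apply_moves, never from a script. Its argument "moves" is a list of rows, each a list of 4 numbers: the shift along the tool's x, y, z in mm, then the turn about the tool's z in degrees. In form: [[dx, dy, dz, spin], ...]. A call has 1 to 12 rows; each row shifts and turns the commanded pose from where the row before left it, along the tool's axes as they then stand; what a row does not reach is not made up. A row lasts 1/10 s, in which the tool goes at most 50 mm and 8.59 degrees, less where a joint would pass 70% of its speed; a pose out of reach is approached as far as the arm can. A call with a gripper value outside its range is refused whole. "grip" is the finger opening in mm, from 0 to 85.4, set as the call begins (left out, the last holds). The fingers move at their own pace and stop on an object; the grip force is fixed at half the most. Time passes only in rows, so rows that do not move let the fingers close. It gives the time, the measured TCP pose, the force, the opening and the grip force at its end, in the units of the state.
- readout.get_state(): the state, without advancing time (a new reading comes with each control period).
- optics.read_camera(name): name is "scene" or "top" or "wrist"; returns a dict with "frame" (384x512x3 uint8, red, green, blue), "camera_matrix" (3x3 intrinsics, pixels), "R" (3x3) and "t" (3): a world point X has camera coordinates R X + t. Camera axes: x right, y down, z forward; pixel columns grow to the right and rows downward; lengths in m; the calibration is good to about 2 mm. The wrist camera is an equidistant fisheye: a pixel r from the principal point sees the ray r / f radians off the axis. A picture is of the moment at which its call begins. There is no depth.
- ctrl.finish_job(): hands the job in; it is judged then, once.
The state is a dict: "t": time; "joints": joint angles; "qvel": joint speeds; "joint_efforts": joint torques, N m; "ee_pos": TCP position; "ee_rot": TCP orientation; "wrist_force": force on the tool from outside, world axes, zero at the start; "ft_torque": the same for the moment, N m; "finger_gap": finger opening in m; "grip_force": force on a finger pad.
Only numpy, scipy, OpenCV 4.12 (cv2) and the standard library are available. Lean on these libraries where they do the work, as an engineer would, in place of code of your own. Each camera call takes 0.05 s, during which the arm holds its last target. There are 200 camera calls.

## Task

The utensil bar is pushed into its stand and locked: slide the lock on top of the stand free and pull the bar all the way out by its drum. Then take the steel hanger from the wooden block, slide its open ring sideways through the gap onto the bar, and leave it hanging there upright, with the bar still out and the lock still free. Do not push the loose pepper mill, spice jar or tin near the stand about.

Things in the scene. Friction and masses are not known exactly. Their poses are not given: they have to be found in the camera images.
- stand_base: Fixed dark steel base plate 90 x 170 x 12 mm (x, y, z); origin: centre of its underside, z up. On two posts above it, same centre and axes, is a white head 56 x 150 x 47 mm. Its height differs every time and is NOT reported: the bar's axis is 122 to 138 mm above the worktop; find it by touch. Exact: the head's underside is 22 mm below the bar's axis, its top 25 mm above.
- below_lock (a point): Point on the worktop plumb below the locked lock, at the stand's x = 0, y = +51 mm (axes as stand_base). The lock is a white thumb piece 14 x 18 x 20 mm (x, y, z) that stands on the head's top; its own top is 45 mm above the bar's axis.
- below_drum (a point): Point on the worktop plumb below the centre of the drum while the bar is in (axes as stand_base; y = -94 mm there). The drum is a white cylinder 52 mm across and 34 mm long on the bar's end, coaxial with the bar; it is too big to pass through the ring. Grip it across x from above and pull along the stand's -y.
- below_bar_mid (a point): Point on the worktop plumb below the middle of the bare bar when it is fully out (axes as stand_base; y = -138 mm there). The bar is a steel rod 12 mm across, level, along the stand's y at its x = 0; out, it is bare from y = -202 mm (drum) to -75 mm (the head's face), and nothing is beside or below it.
- lock (a joint): Lock slide on top of the head, m: 0 = locked (the bar cannot be pulled out), grows as the thumb piece moves along the stand's -x (towards the robot), stop at 0.018 = fully free; the bar can move from about 0.012. It stays where it is left; 2 N of friction.
- bar (a joint): Pull-out bar, m: 0 = in, grows as it is pulled along the stand's -y, stop at 0.125 = fully out. While locked it moves at most 2 mm. It stays where it is left; 3 N of friction.
- hanger_ring (a point): Centre of the open ring of the steel hanger. The ring stands upright: x and z of this frame lie in its plane, z up, y is its axis. Round wire 8 mm thick, inner diameter 44 mm, outer 60 mm. The gap is 16 mm high, on the ring's +x side, level with its centre. Hanging on the bar, this point is 16 mm below the bar's axis.
- hanger_tab (a point): Centre of the flat grip tab on top of the ring, 47 mm above the ring's centre; tab 24 x 8 x 38 mm (x, y, z; axes as hanger_ring). Pinch it across its 8 mm thickness, along y, with the fingertips over its upper 30 mm so that they stay clear of the bar.
- hanger: The loose steel hanger, 104 mm tall, 0.06 to 0.12 kg, standing in the block's slot; origin: centre of its flat underside, 38 mm below the ring's centre, axes as hanger_ring. Its lowest part is a cross bar 64 x 10 x 8 mm (x, y, z), with small upturned tips out to x = +-40 mm that end 19 mm below the ring's centre.
- block: Wooden block 100 x 60 x 22 mm, fixed to the worktop, origin at the centre of its underside; a slot along its x, 84 x 13 mm and 14 mm deep, holds the hanger's cross bar (the hanger rises straight out).
- mill_mid (a point): Wooden pepper mill, 58 mm across, 160 mm tall, loose; point at mid height. A bystander.
- spice_jar_mid (a point): Small round spice jar, 42 mm across, 96 mm tall, loose; point at mid height. A bystander.
- tin_mid (a point): Low round tin, 86 mm across, 40 mm tall, loose; point at mid height. A bystander.
Mind the look-alikes: they are no part of the job. Several things have the shape of the hanger; the one meant has the colours described above.

How it is judged (in metres and radians):
On the way, in this order (a step that is already met when the one before it is completed fails the run):
1. the lock slide is freed (value of joint lock above 0.013 m), for 0.1 s.
2. the bar is pulled out (value of joint lock above 0.013 m and value of joint bar above 0.115 m), for 0.2 s.
3. the bar has passed through the gap into the ring (all of step 2 and x of hanger_ring in the frame of stand_base between -0.025 and 0.025 m and y of hanger_ring in the frame of stand_base between -0.198 and -0.077 m and z of hanger_ring in the frame of stand_base between 0.095 and 0.145 m), for 0.2 s.
At the end, for the whole second after the job is handed in: The lock is free (over 13 mm) and the bar out (over 115 mm); the hanger hangs still on the bare part of the bar, the bar inside its ring, within 0.45 rad of upright and its ring's axis within 0.6 rad of the bar's, released (all of step 2 and x of hanger_ring in the frame of stand_base between -0.025 and 0.025 m and y of hanger_ring in the frame of stand_base between -0.198 and -0.077 m and z of hanger_ring in the frame of stand_base between 0.096 and 0.132 m and angle between hanger_ring's own z axis and vertical below 0.45 rad and angle between the y axis of hanger_ring and the y axis of stand_base, either way round below 0.6 rad and linear speed of hanger below 0.03 m/s); the robot touches nothing.
It fails at once if the pepper mill is pushed more than 30 mm (distance of mill_mid from where it was at the start of the episode above 0.03 m).
It fails at once if the spice jar is pushed more than 30 mm (distance of spice_jar_mid from where it was at the start of the episode above 0.03 m).
It fails at once if the tin is pushed more than 30 mm (distance of tin_mid from where it was at the start of the episode above 0.03 m).
It also fails if it takes over 72 s, if anything falls off the work surface, if the arm or the gripper's body presses on something with over 40 N, if the wrist force passes 120 N, or if a joint passes its speed limit or range.

## Working session

There is one attempt and no reset: what is moved stays moved. The work goes in short steps, Python scripts to look and compute and a tool call to move; the robot and the scene stay as the last step left them, time stands still between calls to the robot, and variables do not carry over. Pictures are saved under pics/ and viewed, at most 10 in all, crops included, and the job is handed in when it is done.

Besides the shell and the picture viewer there is one more tool, called after "Emit:" in YAML: its name, and indented under it one key for each argument. apply_moves: Moves the arm, as the interface text tells. Its arguments: {"type":"object","properties":{"moves":{"type":"array"},"grip":{"type":"number"}},"required":["moves"]}

```bash
mkdir -p pics; python3 - <<'E'
from workcell import readout, optics, ctrl
import cv2,numpy as np
s=readout.get_state();print(s,ctrl.grip_depth)
for n in("scene","top","wrist"):
    c=optics.read_camera(n);np.savez(n+"0.npz",**c)
    cv2.imwrite(f"pics/{n}0.png",cv2.resize(c["frame"][:,:,::-1],(800,600),interpolation=cv2.INTER_CUBIC))
    print(n,c["camera_matrix"],c["R"],c["t"])
E
```

```text
{'t': 0.0, 'joints': array([-7.53615808e+01,  2.16607667e+01,  4.56281507e+00,  7.30182023e+01,
        1.32347249e-03,  8.36801072e+01]), 'qvel': array([-0.06132341, -0.00016959, -0.02666252, -0.10961801, -0.00544715,
       -0.03666141]), 'joint_efforts': array([ 9.56911776e-05, -4.63598120e+01,  2.69878435e+01,  2.05870543e-02,
        1.31787692e-04,  4.18908257e-06]), 'ee_pos': array([ 0.20551545, -0.53631766,  0.23037134]), 'ee_rot': array([-1.79884698e+02, -1.41015745e-02,  2.09582965e+01]), 'wrist_force': array([-0.00977031,  0.37482977, -0.59755699]), 'ft_torque': array([ 0.01600431, -0.06309407,  0.03914465]), 'grip_force': 0.0, 'finger_gap': 0.08575146807365261} 0.0187
scene [[406.83482234   0.         256.55539268]
 [  0.         406.83482234 191.44186001]
 [  0.           0.           1.        ]] [[-0.71034251 -0.70381244 -0.00784653]
 [-0.43839913  0.45113311 -0.77735778]
 [ 0.55065391 -0.54875036 -0.62900979]] [0.40756942 0.3575471  0.83053397]
top [[454.67724265   0.         263.72197192]
 [  0.         454.67724265 190.26839621]
 [  0.           0.           1.        ]] [[ 0.00933668 -0.99984745 -0.01476123]
 [-0.98319763 -0.00648792 -0.18242899]
 [ 0.18230539  0.01621649 -0.98310822]] [-2.71279106e-04  5.85251919e-01  1.26467298e+00]
wrist [[297.31863964   0.         251.59711761]
 [  0.         297.31863964 193.64306466]
 [  0.           0.           1.        ]] [[ 0.35699188 -0.93410196 -0.0032141 ]
 [-0.89946454 -0.34467857  0.26862657]
 [-0.25203244 -0.09300653 -0.96323903]] [-0.57354598 -0.0338481   0.37941554]
```

View pics/scene0.png

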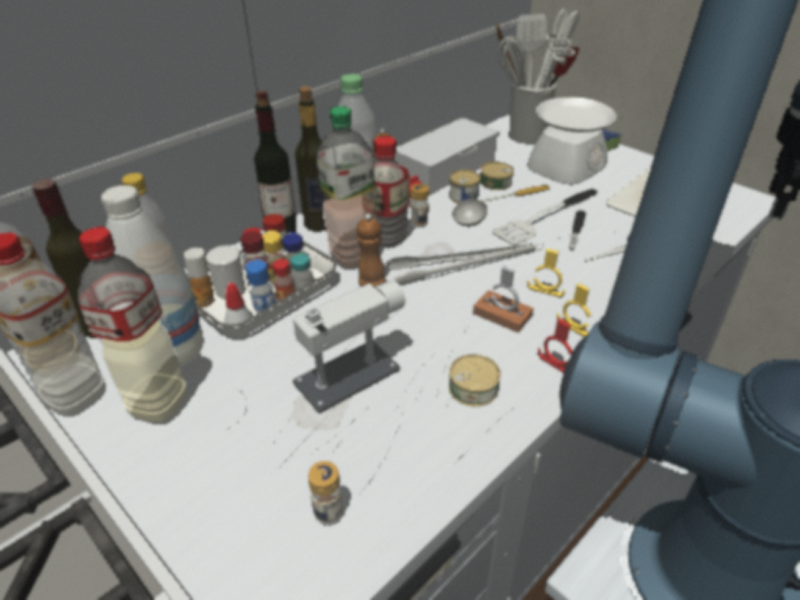

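View pics/top0.png

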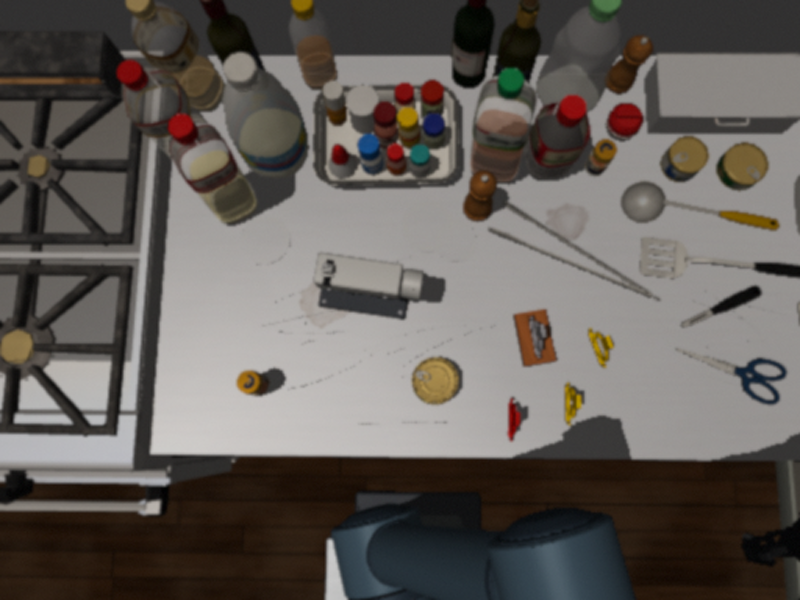

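Seen in the scene and top pictures (800x600). Top view: stand head at about (370,275), lock (327,268), drum (412,283), steel hanger on the wooden block (540,335). Look-alikes: yellow (600,345), yellow (573,402), red (513,418). The grey one in the wooden block is the one described, so I'll check it in a close crop.

```bash
python3 - <<'E'
import cv2,numpy as np
T=np.load("top0.npz")["frame"];S=np.load("scene0.npz")["frame"]
def crop(I,x,y,w,h,k):
    a=cv2.resize(I[y:y+h,x:x+w,::-1],None,fx=k,fy=k,interpolation=cv2.INTER_CUBIC).copy()
    for i in range(0,w,10): cv2.putText(a,str(x+i),(i*k,8),0,.3,(0,0,255),1);cv2.line(a,(i*k,10),(i*k,14),(0,0,255))
    for i in range(10,h,10): cv2.putText(a,str(y+i),(0,i*k+3),0,.3,(0,0,255),1);cv2.line(a,(20,i*k),(24,i*k),(0,0,255))
    return a
r1=np.hstack([crop(T,195,150,95,60,5),crop(T,322,190,65,60,5)])
r2=np.hstack([crop(S,180,175,95,60,5),crop(S,295,160,65,60,5)])
cv2.imwrite("pics/m.png",np.vstack([r1,r2]))
E
```

```text
(no output)
```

View pics/m.png

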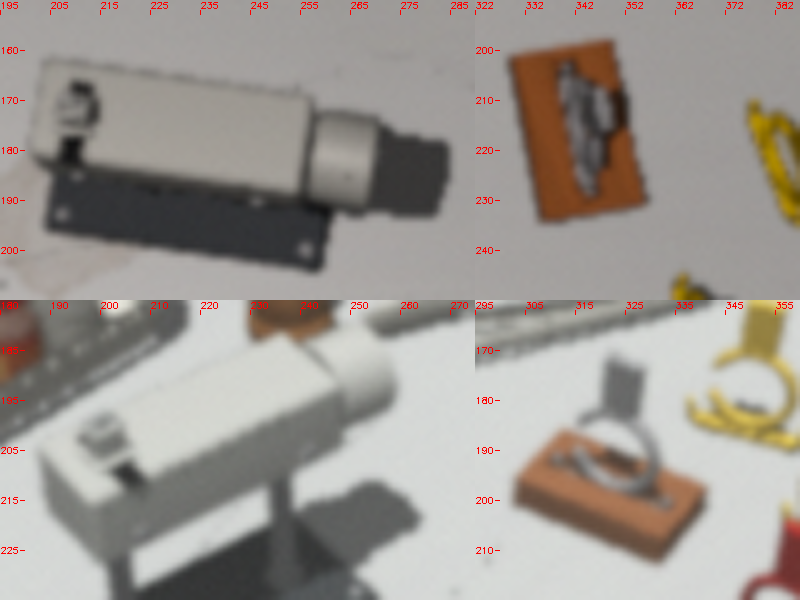

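```bash
cat > h.py <<'E'
import numpy as np
from scipy.optimize import least_squares
C={n:np.load(n+"0.npz") for n in("top","scene")}
def proj(n,X):
    c=C[n];p=c["R"]@X+c["t"];return (c["camera_matrix"]@(p/p[2]))[:2]
def rz(a): return np.array([[np.cos(a),-np.sin(a),0],[np.sin(a),np.cos(a),0],[0,0,1]])
E
python3 - <<'E'
from h import *
d=np.deg2rad
def fit(obs,x0):
    def pt(p,L): L=np.array(L,float); return rz(p[2])@L[:3]+[p[0],p[1],p[3]*L[3]]
    f=lambda p:np.concatenate([proj(n,pt(p,L))-q for n,L,q in obs])
    r=least_squares(f,x0,loss="soft_l1");print(r.x[:2],np.rad2deg(r.x[2]),r.x[3]);print(np.round(r.fun.reshape(-1,2),1).tolist())
    return r.x
# local pts: [x,y,z rel, uses h]
st=[("top",(.028,.075,.025,1),(203.6,161.4)),("top",(-.028,.075,.025,1),(201.6,181.4)),("top",(.028,-.075,.025,1),(257,169)),("top",(-.028,-.075,.025,1),(254.5,189)),
("top",(-.045,.085,.012,0),(204,195.6)),("top",(-.045,-.085,.012,0),(259.4,203.8)),("top",(0,-.094,0,1),(264,182)),
("scene",(.028,.075,.025,1),(187.6,203)),("scene",(-.028,.075,.025,1),(200.5,216)),("scene",(.028,-.075,.025,1),(237,182)),("scene",(-.028,-.075,.025,1),(248.4,192))]
p=fit(st,[.5,.1,0,.13])
for n in("top","scene"):
  print(n,[proj(n,rz(p[2])@np.array(L)+[p[0],p[1],p[3]]).round(1) for L in((0,.051,.045),(-.018,.051,.045))])
for nm,L in(("lock",(0,.051)),("drum",(0,-.094)),("mid",(0,-.138)),("drumout",(0,-.219))): print(nm,(rz(p[2])@np.array([*L,0])+[p[0],p[1],0]).round(4))
bl=[("top",(x*.05,y*.03,.022,0),q) for x,y,q in((1,1,(329,201)),(1,-1,(349.4,198)),(-1,-1,(356.6,230)),(-1,1,(335.4,233.5)))]
bl+=[("scene",(x*.05,y*.03,.022,0),q) for x,y,q in((1,1,(303.4,197)),(1,-1,(314,186.4)),(-1,-1,(341,197.4)),(-1,1,(331,208.6)))]
b=fit(bl,[.4,-.2,0,0])
R=rz(b[2]);o=np.array([b[0],b[1],0])
for z,x in((.046,.03),(.093+.019,0),(.093+.019,.012),(.093,0),(.093-.019,.0)):
  print("hanger",z,x,proj("top",R@[x,0,z]+o).round(1),proj("scene",R@[x,0,z]+o).round(1))
E
```

```text
[0.60814794 0.09593162] -7.720020407540706 0.1269441948516877
[[0.2, -0.1], [-1.3, -0.1], [1.4, -0.1], [0.8, 0.0], [-0.8, 0.2], [-0.1, -0.1], [-0.0, -0.3], [-0.1, 1.2], [-1.1, 0.4], [0.3, -0.8], [1.6, -0.2]]
top [array([209.8, 170.8]), array([208.7, 177.4])]
scene [array([201.1, 199.9]), array([205. , 203.7])]
lock [0.615  0.1465 0.    ]
drum [0.5955 0.0028 0.    ]
mid [ 0.5896 -0.0408  0.    ]
drumout [ 0.5787 -0.1211  0.    ]
[ 0.51645072 -0.22508363] 8.779309552074166 0.0
[[-0.1, -0.4], [-0.4, -0.3], [-1.5, 1.2], [-0.7, 0.7], [-0.2, -2.4], [-0.9, -1.7], [1.2, -0.8], [1.9, -1.3]]
hanger 0.046 0.03 [341.4 204.6] [314.6 185.8]
hanger 0.112 0 [347.  211.6] [325.6 171.4]
hanger 0.112 0.012 [346.2 207.3] [321.9 170. ]
hanger 0.093 0 [345.8 212.6] [325.  176.7]
hanger 0.074 0.0 [344.7 213.5] [324.3 181.9]
```

```bash
cat >> h.py <<'E'
def inter(n,u,z):
    c=C[n];R=c["R"];o=-R.T@c["t"];d=R.T@np.linalg.solve(c["camera_matrix"],[u[0],u[1],1.]);return o+d*(z-o[2])/d[2]
def rpy(e):
    r,p,y=np.deg2rad(e);from scipy.spatial.transform import Rotation as Q
    return Q.from_euler("xyz",[r,p,y]).as_matrix()
def go(target,yaw):
    from workcell import readout
    s=readout.get_state();R0=rpy(s["ee_rot"])
    Rt=rpy([180,0,yaw]);d=np.array(target)-s["ee_pos"]
    print("t",round(s["t"],2),"pos",s["ee_pos"].round(4),"rot",s["ee_rot"].round(2),"F",s["wrist_force"].round(1),"gap",round(s["finger_gap"],4),"j",s["joints"].round(0))
    sp=-(yaw-s["ee_rot"][2]);sp=(sp+180)%360-180
    print("spin",round(sp,2),"then tool mm",(Rt.T@d*1000).round(1))
E
python3 - <<'E'
from h import *
k=1.5625
for n,u,z in(("mill top",(483,178),.16),("mill base",(480,212),0),("tin",(437,378),.04),("jar",(250,380),.096),("bottle base",(275,165),0),("tray",(390,180),0.02),("tong",(490,232),.01),("drum",(412,283),.127)): print(n,inter("top",np.array(u)/k,z).round(3))
go([.61,.099,.231],82.28)
E
```

```text
mill top [ 0.779 -0.12   0.16 ]
mill base [ 0.767 -0.127  0.   ]
tin [ 0.437 -0.043  0.04 ]
jar [0.427 0.288 0.096]
bottle base [0.864 0.283 0.   ]
tray [0.826 0.051 0.02 ]
tong [ 0.724 -0.146  0.01 ]
drum [0.597 0.004 0.127]
t 0.15 pos [ 0.2056 -0.5365  0.2306] rot [-1.7991e+02 -1.0000e-02  2.0960e+01] F [-0.7 -0.2  0.3] gap 0.0855 j [-75.  22.   5.  73.   0.  84.]
spin -61.32 then tool mm [ 6.841e+02  3.154e+02 -4.000e-01]
```

Emit:
apply_moves:
  moves:
    - [0,0,0,-7.66]
    - [0,0,0,-7.66]
    - [0,0,0,-7.66]
    - [0,0,0,-7.66]
    - [0,0,0,-7.66]
    - [0,0,0,-7.66]
    - [0,0,0,-7.66]
    - [0,0,0,-7.7]
    - [20,9,0,0]
    - [38,17.5,0,0]
    - [38,17.5,0,0]
    - [38,17.5,0,0]
  grip: 0

```text
t: 1.35
ee_pos: [0.285, -0.411, 0.2309]
ee_rot: [-180.0, -0.0, 82.2]
wrist_force: [0.6, 0.2, 0.8]
finger_gap: -0.0001
grip_force: 0.0
```

Emit:
apply_moves:
  moves:
    - [38,17.5,0,0]
    - [38,17.5,0,0]
    - [38,17.5,0,0]
    - [38,17.5,0,0]
    - [38,17.5,0,0]
    - [38,17.5,0,0]
    - [38,17.5,0,0]
    - [38,17.5,0,0]
    - [38,17.5,0,0]
    - [38,17.5,0,0]
    - [38,17.5,0,0]
    - [38,17.5,0,0]

```text
t: 2.55
ee_pos: [0.5545, 0.0128, 0.231]
ee_rot: [-180.0, 0.0, 82.3]
wrist_force: [0.1, -1.0, 0.5]
finger_gap: 0.0002
grip_force: 0.0
```

```bash
python3 -c "
from h import *
go([.606,.08,.231],82.28)"
```

```text
t 2.55 pos [0.5545 0.0128 0.231 ] rot [-1.7998e+02  1.0000e-02  8.2290e+01] F [ 0.1 -1.   0.5] gap 0.0002 j [-5. 19.  1. 72. -0. 92.]
spin 0.01 then tool mm [73.5 42.   0. ]
```

Emit:
apply_moves:
  moves:
    - [24.5,14,0,0]
    - [24.5,14,0,0]
    - [24.5,14,0,0]
    - [0,0,20,0]
    - [0,0,20,0]
    - [0,0,15,0]
    - [0,0,5,0]
    - [0,0,0,0]
    - [0,0,0,0]

```text
t: 3.45
ee_pos: [0.6058, 0.0783, 0.172]
ee_rot: [180.0, -0.0, 82.3]
wrist_force: [0.1, -0.9, 0.7]
finger_gap: -0.0001
grip_force: 0.0
```

Emit:
apply_moves:
  moves:
    - [0,0,1.5,0]
    - [0,0,1.5,0]
    - [0,0,1.5,0]
    - [0,0,1.5,0]
    - [0,0,1,0]
    - [0,0,1,0]
    - [0,0,0,0]

```text
t: 4.15
ee_pos: [0.6054, 0.0784, 0.1631]
ee_rot: [-180.0, 0.0, 82.3]
wrist_force: [0.4, 0.6, -0.1]
finger_gap: 0.0
grip_force: 0.0
```

Emit:
apply_moves:
  moves:
    - [0,0,1,0]
    - [0,0,1,0]
    - [0,0,1,0]
    - [0,0,1,0]
    - [0,0,0,0]

```text
t: 4.65
ee_pos: [0.6054, 0.0784, 0.1591]
ee_rot: [-180.0, 0.0, 82.3]
wrist_force: [0.1, -0.9, 0.4]
finger_gap: -0.0001
grip_force: 0.0
```

Emit:
apply_moves:
  moves:
    - [0,0,1,0]
    - [0,0,1,0]
    - [0,0,1,0]
    - [0,0,1,0]
    - [0,0,0,0]

```text
t: 5.15
ee_pos: [0.6057, 0.0784, 0.1579]
ee_rot: [179.9, -0.0, 82.3]
wrist_force: [-5.3, -0.5, 12.1]
finger_gap: 0.0001
grip_force: 6.6
```

```bash
python3 - <<'E'
from h import *
st=[("top",(.028,.075,.025,1),(203.6,161.4)),("top",(-.028,.075,.025,1),(201.6,181.4)),("top",(.028,-.075,.025,1),(257,169)),("top",(-.028,-.075,.025,1),(254.5,189)),
("top",(-.045,.085,.012,0),(204,195.6)),("top",(-.045,-.085,.012,0),(259.4,203.8)),("top",(0,-.094,0,1),(264,182)),
("scene",(.028,.075,.025,1),(187.6,203)),("scene",(-.028,.075,.025,1),(200.5,216)),("scene",(.028,-.075,.025,1),(237,182)),("scene",(-.028,-.075,.025,1),(248.4,192))]
h=.1332
def pt(p,L): return rz(p[2])@np.array(L[:3])+[p[0],p[1],h*L[3]]
for w in(1,0):
  f=lambda p:np.concatenate([proj(n,pt(p,L))-q for n,L,q in st if w or n=="top"])
  r=least_squares(f,[.6,.1,0],loss="soft_l1");p=r.x;print(p,np.rad2deg(p[2]));print(r.fun.reshape(-1,2).round(1).tolist())
  for nm,L in(("lock",(0,.051)),("drum",(0,-.094)),("mid",(0,-.138))): print(nm,(rz(p[2])@np.array([*L,0])+[p[0],p[1],0]).round(4))
E
```

```text
[ 0.60635923  0.09670552 -0.12971975] -7.432394131465653
[[-0.5, 0.1], [-1.9, 0.2], [1.0, -0.2], [0.5, 0.1], [-1.1, 0.9], [-0.2, 0.4], [-0.3, -0.3], [-0.2, -0.2], [-1.0, -1.0], [0.3, -2.3], [1.8, -1.8]]
lock [0.613  0.1473 0.    ]
drum [0.5942 0.0035 0.    ]
mid [ 0.5885 -0.0401  0.    ]
[ 0.60695958  0.09565821 -0.13638627] -7.814357831670187
[[-0.1, -0.3], [-1.6, -0.2], [1.4, -0.2], [0.8, 0.1], [-0.8, 0.5], [-0.0, 0.4], [0.0, -0.2]]
lock [0.6139 0.1462 0.    ]
drum [0.5942 0.0025 0.    ]
mid [ 0.5882 -0.0411  0.    ]
```

Emit:
apply_moves:
  moves:
    - [0,0,-5,0]
    - [0,0,-20,0]
    - [0,0,-25,0]
    - [0,0,-20,0]
    - [0,0,0,0]
  grip: 44

```text
t: 5.65
ee_pos: [0.6074, 0.0784, 0.2285]
ee_rot: [179.7, -0.1, 82.3]
wrist_force: [1.2, -0.1, -0.0]
finger_gap: 0.044
grip_force: 0.0
```

```bash
python3 -c "
from h import *
go([.6135,.1467,.160],82.28)"
```

```text
t 5.65 pos [0.6074 0.0784 0.2285] rot [ 1.7967e+02 -5.0000e-02  8.2280e+01] F [ 1.2 -0.1 -0. ] gap 0.044 j [ 1. 26. 11. 74. -0. 99.]
spin -0.0 then tool mm [68.5 -3.2 68.5]
```

Emit:
apply_moves:
  moves:
    - [23,-1,0,0]
    - [23,-1,0,0]
    - [22.5,-1.2,0,0]
    - [0,0,20,0]
    - [0,0,20,0]
    - [0,0,12,0]
    - [0,0,6,0]
    - [0,0,5,0]
    - [0,0,3,0]
    - [0,0,2.5,0]
    - [0,0,0,0]

```text
t: 6.75
ee_pos: [0.6118, 0.1466, 0.157]
ee_rot: [180.0, -0.0, 82.3]
wrist_force: [0.4, 0.8, 0.3]
finger_gap: 0.0443
grip_force: 0.0
```

Emit:
apply_moves:
  moves:
    - [0,0,0,0]
    - [0,0,0,0]
    - [0,0,0,0]
  grip: 18

```text
t: 7.05
ee_pos: [0.6117, 0.1469, 0.1581]
ee_rot: [179.9, -0.0, 82.3]
wrist_force: [-2.2, 0.0, 5.2]
finger_gap: 0.0179
grip_force: 2.8
```

```bash
python3 -c "
from h import *
from workcell import optics
import cv2
go([.6135,.1467,.160],82.28)
a=optics.read_camera('scene')['frame'][150:240,160:280,::-1]
b=optics.read_camera('wrist')['frame'][:,:,::-1]
cv2.imwrite('pics/l1.png',np.hstack([cv2.resize(a,(400,300)),cv2.resize(b,(400,300))]))"
```

```text
t 7.05 pos [0.6117 0.1469 0.1581] rot [ 1.7994e+02 -3.0000e-02  8.2290e+01] F [-2.2  0.   5.2] gap 0.0179 j [  8.  29.   6.  66.   0. 105.]
spin 0.01 then tool mm [ 0.   1.8 -1.9]
```

View pics/l1.png

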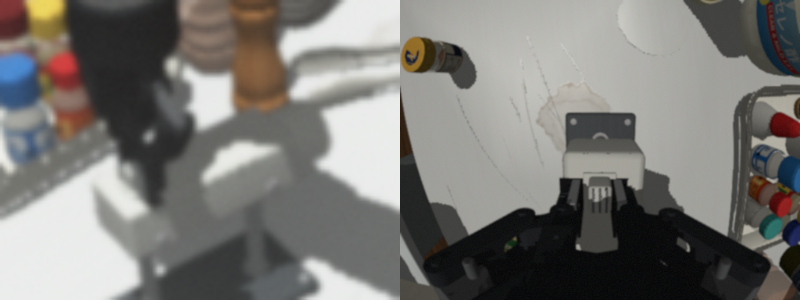

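The wrist view (right half) shows the ribbed lock between the fingers at about (600,190). The scene view (left half) shows the fingers down at the lock, about (150,195). Next I lift slightly and pull.

Emit:
apply_moves:
  moves:
    - [0,0,-3.5,0]
    - [0,-3,0,0]
    - [0,-3,0,0]
    - [0,-3,0,0]
    - [0,-3,0,0]
    - [0,-3,0,0]
    - [0,-2,0,0]
    - [0,0,0,0]

```text
t: 7.95
ee_pos: [0.5963, 0.1488, 0.1604]
ee_rot: [179.8, 0.0, 82.3]
wrist_force: [6.3, 0.8, -1.8]
finger_gap: 0.0178
grip_force: 3.4
```

Emit:
apply_moves:
  moves:
    - [0,-1,0,0]
    - [0,-1,0,0]
    - [0,-1,0,0]
    - [0,0,0,0]

```text
t: 8.35
ee_pos: [0.5962, 0.1488, 0.1605]
ee_rot: [179.5, -0.0, 82.2]
wrist_force: [14.9, -1.2, -6.6]
finger_gap: 0.018
grip_force: 7.0
```

Emit:
apply_moves:
  moves:
    - [0,3,0,0]
    - [0,0,0,0]
    - [0,0,-15,0]
    - [0,0,-25,0]
    - [0,0,-30,0]
    - [0,0,0,0]
  grip: 30

```text
t: 8.95
ee_pos: [0.5957, 0.1494, 0.2343]
ee_rot: [179.7, -0.1, 82.3]
wrist_force: [-0.2, -0.2, 0.4]
finger_gap: 0.03
grip_force: 0.0
```

```bash
python3 -c "
from h import *
go([.5965,.003,.1145],82.3)"
```

```text
t 8.95 pos [0.5957 0.1494 0.2343] rot [ 1.7972e+02 -9.0000e-02  8.2300e+01] F [-0.2 -0.2  0.4] gap 0.03 j [  8.  26.  12.  75.   0. 106.]
spin 0.0 then tool mm [-145.    20.4  119.8]
```

Emit:
apply_moves:
  moves:
    - [-29,4.1,0,0]
    - [-29,4.1,0,0]
    - [-29,4.1,0,0]
    - [-29,4.1,0,0]
    - [-29,4,0,0]
    - [0,0,20,0]
    - [0,0,20,0]
    - [0,0,20,0]
    - [0,0,20,0]
    - [0,0,15,0]
    - [0,0,8,0]
    - [0,0,0,0]
  grip: 85

```text
t: 10.15
ee_pos: [0.5934, 0.0029, 0.1254]
ee_rot: [-179.7, 0.0, 82.3]
wrist_force: [-0.9, -0.2, 0.6]
finger_gap: 0.085
grip_force: 0.0
```

Emit:
apply_moves:
  moves:
    - [0,0,6,0]
    - [0,0,6,0]
    - [0,0,4.8,0]
    - [0,0,0,0]

```text
t: 10.55
ee_pos: [0.595, 0.0026, 0.1098]
ee_rot: [-179.9, 0.0, 82.3]
wrist_force: [0.5, 0.2, 0.6]
finger_gap: 0.0846
grip_force: 0.0
```

Emit:
apply_moves:
  moves:
    - [0,0,0,0]
    - [0,0,0,0]
    - [0,0,0,0]
    - [0,0,0,0]
    - [0,0,0,0]
  grip: 40

```text
t: 11.05
ee_pos: [0.5959, 0.0025, 0.1112]
ee_rot: [179.9, 0.0, 82.3]
wrist_force: [-1.2, 0.7, 5.2]
finger_gap: 0.0503
grip_force: 62.4
```

Emit:
apply_moves:
  moves:
    - [-4,0,0,0]
    - [-8,0,0,0]
    - [-12,0,0,0]
    - [-12,0,0,0]
    - [-12,0,0,0]
    - [-12,0,0,0]
    - [-12,0,0,0]
    - [-12,0,0,0]
    - [-12,0,0,0]
    - [-12,0,0,0]
    - [-8,0,0,0]
    - [0,0,0,0]

```text
t: 12.25
ee_pos: [0.5794, -0.1135, 0.1112]
ee_rot: [180.0, 0.0, 82.2]
wrist_force: [-3.6, -0.6, 7.6]
finger_gap: 0.0506
grip_force: 62.8
```

Emit:
apply_moves:
  moves:
    - [-4,0,0,0]
    - [-3,0,0,0]
    - [-2,0,0,0]
    - [-1,0,0,0]
    - [0,0,0,0]

```text
t: 12.75
ee_pos: [0.5783, -0.1213, 0.1112]
ee_rot: [180.0, -0.1, 82.3]
wrist_force: [-2.6, 4.3, 7.1]
finger_gap: 0.0504
grip_force: 62.9
```

Emit:
apply_moves:
  moves:
    - [0,0,0,0]
    - [0,0,0,0]
    - [0,0,0,0]
    - [0,0,-15,0]
    - [0,0,-25,0]
    - [0,0,-35,0]
    - [0,0,-35,0]
    - [0,0,-10,0]
    - [0,0,0,0]
  grip: 85

```text
t: 13.65
ee_pos: [0.5798, -0.1229, 0.2322]
ee_rot: [179.8, 0.1, 82.3]
wrist_force: [0.5, -0.5, -0.4]
finger_gap: 0.0848
grip_force: 0.0
```

Emit:
apply_moves:
  moves:
    - [0,0,0,-8.2]
    - [0,0,0,-8.2]
    - [0,0,0,-8.2]
    - [0,0,0,-8.2]
    - [0,0,0,-8.2]
    - [0,0,0,-8.2]
    - [0,0,0,-8.2]
    - [0,0,0,-8.2]
    - [0,0,0,-8.2]
    - [0,0,0,-8.2]
    - [0,0,0,-8.2]
    - [0,0,0,-8.2]
  grip: 50

```text
t: 14.85
ee_pos: [0.5773, -0.1221, 0.2278]
ee_rot: [179.9, -0.2, -179.0]
wrist_force: [0.1, 0.4, 0.3]
finger_gap: 0.0502
grip_force: 0.0
```

Emit:
apply_moves:
  moves:
    - [0,0,0,-8.1]
    - [0,0,0,0]

```text
t: 15.05
ee_pos: [0.5774, -0.1221, 0.2281]
ee_rot: [179.9, -0.2, -171.2]
wrist_force: [-0.6, 0.4, -0.3]
finger_gap: 0.0498
grip_force: 0.0
```

```bash
python3 - <<'E'
from h import *
from workcell import optics
import cv2
go([.5165,-.2251,.084],-171.2)
t=optics.read_camera('top')['frame'];s=optics.read_camera('scene')['frame'];w=optics.read_camera('wrist')['frame']
r1=np.hstack([cv2.resize(t[140:260,190:390],(500,300),interpolation=2),cv2.resize(w[100:384,100:384],(300,300))])
r2=np.hstack([cv2.resize(s[130:250,180:380],(500,300),interpolation=2),np.zeros((300,300,3),np.uint8)])
cv2.imwrite('pics/a2.png',np.vstack([r1,r2])[:,:,::-1])
E
```

```text
t 15.05 pos [ 0.5774 -0.1221  0.2281] rot [ 179.92   -0.2  -171.24] F [-0.6  0.4 -0.3] gap 0.0498 j [-18.  24.   7.  74.  -0. -27.]
spin -0.04 then tool mm [ 76.  -92.5 144.1]
```

View pics/a2.png

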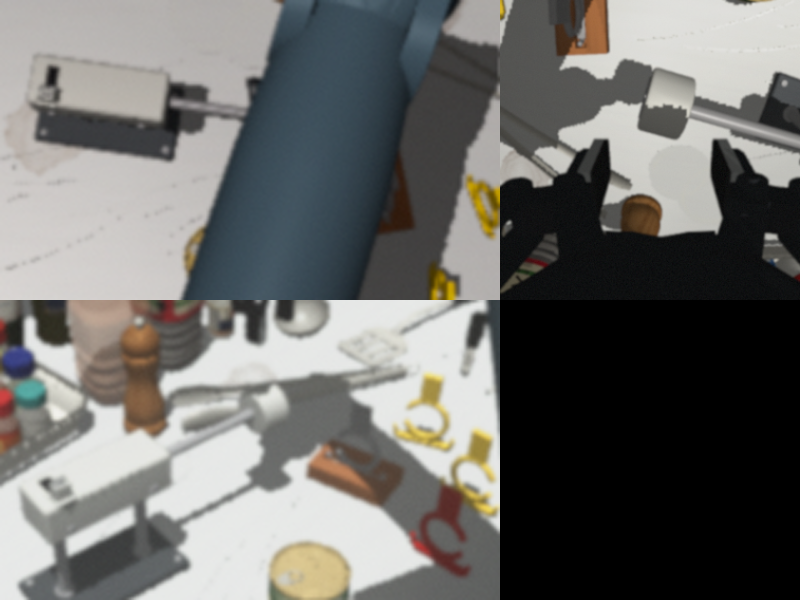

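The top view shows the bar out and the lock at the near edge of its slot, crop (45,92). The scene view shows the steel hanger still in its block at crop (362,450). I go to it now.

Emit:
apply_moves:
  moves:
    - [19,-23,0,0]
    - [19,-23,0,0]
    - [19,-23,0,0]
    - [19,-23.5,0,0]
    - [0,0,20,0]
    - [0,0,30,0]
    - [0,0,25,0]
    - [0,0,10,0]
    - [0,0,0,0]

```text
t: 16.1
ee_pos: [0.5162, -0.2246, 0.1438]
ee_rot: [179.9, -0.2, -171.3]
wrist_force: [-0.2, 0.6, 0.8]
finger_gap: 0.0499
grip_force: 0.0
```

```bash
python3 - <<'E'
from h import *
from workcell import optics
import cv2
go([.5165,-.2251,.084],-171.2)
s=optics.read_camera('scene')['frame'];c=optics.read_camera('wrist');w=c['frame']
def pw(X):
    p=c['R']@np.array(X)+c['t'];r=np.hypot(p[0],p[1]);th=np.arctan2(r,p[2]);K=c['camera_matrix'];return K[0,2]+K[0,0]*th*p[0]/r,K[1,2]+K[0,0]*th*p[1]/r
w=w.copy();R=rz(np.deg2rad(8.78))
for L in((.012,0,.112),(-.012,0,.112),(.04,0,.026),(-.04,0,.026)):
    cv2.circle(w,tuple(int(round(v)) for v in pw(R@L+[.5165,-.2251,0])),2,(0,255,0),-1)
cv2.imwrite('pics/a3.png',np.hstack([cv2.resize(w[150:384,130:380],(480,450),interpolation=2),cv2.resize(s[150:240,290:354],(320,450),interpolation=2)])[:,:,::-1])
E
```

```text
t 16.1 pos [ 0.5162 -0.2246  0.1438] rot [ 1.7987e+02 -1.7000e-01 -1.7127e+02] F [-0.2  0.6  0.8] gap 0.0499 j [-30.  23.  -7.  61.  -0. -39.]
spin -0.07 then tool mm [-0.2 -0.6 59.8]
```

View pics/a3.png

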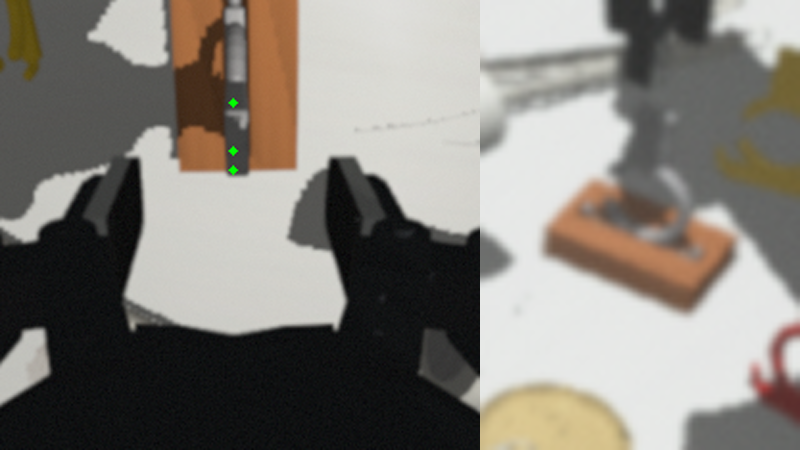

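The wrist view shows the tab dots, crop (233,150)-(233,170), lying on the hanger's tab. The tab is centred between the fingers, so I descend.

Emit:
apply_moves:
  moves:
    - [0,0,20,0]
    - [0,0,20,0]
    - [0,0,12,0]
    - [0,0,5,0]
    - [0,0,2.5,0]
    - [0,0,0,0]
    - [0,0,0,0]

```text
t: 16.9
ee_pos: [0.5181, -0.2257, 0.0869]
ee_rot: [-179.9, 0.1, -171.2]
wrist_force: [0.8, -0.6, -0.3]
finger_gap: 0.05
grip_force: 0.0
```

Emit:
apply_moves:
  moves:
    - [0,0,0,0]
    - [0,0,0,0]
    - [0,0,0,0]
    - [0,0,0,0]
    - [0,0,0,0]
    - [0,0,0,0]
  grip: 0

```text
t: 17.5
ee_pos: [0.5177, -0.2253, 0.0864]
ee_rot: [-180.0, 0.0, -171.2]
wrist_force: [-0.3, 1.0, 4.1]
finger_gap: 0.0066
grip_force: 59.3
```

Emit:
apply_moves:
  moves:
    - [0,0,-4,0]
    - [0,0,-10,0]
    - [0,0,-15,0]
    - [0,0,-20,0]
    - [0,0,-20,0]
    - [0,0,-18,0]
    - [20,0,0,8]
    - [20,0,0,8]
    - [0,0,0,0.8]
    - [0,0,0,0]

```text
t: 18.5
ee_pos: [0.4779, -0.2288, 0.1735]
ee_rot: [-180.0, 0.0, 172.1]
wrist_force: [0.0, -0.0, -0.4]
finger_gap: 0.0071
grip_force: 58.6
```

```bash
python3 - <<'E'
from h import *
go([.4907,-.0269,.1734],172)
E
```

```text
t 18.5 pos [ 0.4779 -0.2288  0.1735] rot [-1.7999e+02  5.0000e-02  1.7205e+02] F [ 0.  -0.  -0.4] gap 0.0071 j [-32.  18. -10.  63.   0. -25.]
spin 0.05 then tool mm [1.540e+01 2.017e+02 1.000e-01]
```

Emit:
apply_moves:
  moves:
    - [1.5,10,0,0]
    - [1.5,20,0,0]
    - [1.5,22,0,0]
    - [1.5,22,0,0]
    - [1.5,22,0,0]
    - [1.5,22,0,0]
    - [1.5,22,0,0]
    - [1.5,22,0,0]
    - [1.5,20,0,0]
    - [2,14,0,0]
    - [0,6,0,0]
    - [0,0,0,0]

```text
t: 19.7
ee_pos: [0.4908, -0.0258, 0.173]
ee_rot: [-180.0, 0.0, 172.1]
wrist_force: [0.0, -0.4, -1.2]
finger_gap: 0.007
grip_force: 58.6
```

```bash
python3 - <<'E'
from h import *
from workcell import optics
import cv2
go([.5897,-.0411,.1734],172)
for n in("scene","top"):
    np.savez(n+"0.npz",**optics.read_camera(n))
s=np.load('scene0.npz')['frame'];t=np.load('top0.npz')['frame'].copy()
a=cv2.resize(s[150:240,220:340],(800,600),interpolation=cv2.INTER_CUBIC)
cv2.imwrite('pics/a4.png',a[:,:,::-1])
E
```

```text
t 19.7 pos [ 0.4908 -0.0258  0.173 ] rot [-1.7999e+02  1.0000e-02  1.7208e+02] F [ 0.  -0.4 -1.2] gap 0.007 j [-10.  14. -15.  61.  -0.  -2.]
spin 0.08 then tool mm [-100.1   -1.4   -0.4]
```

View pics/a4.png

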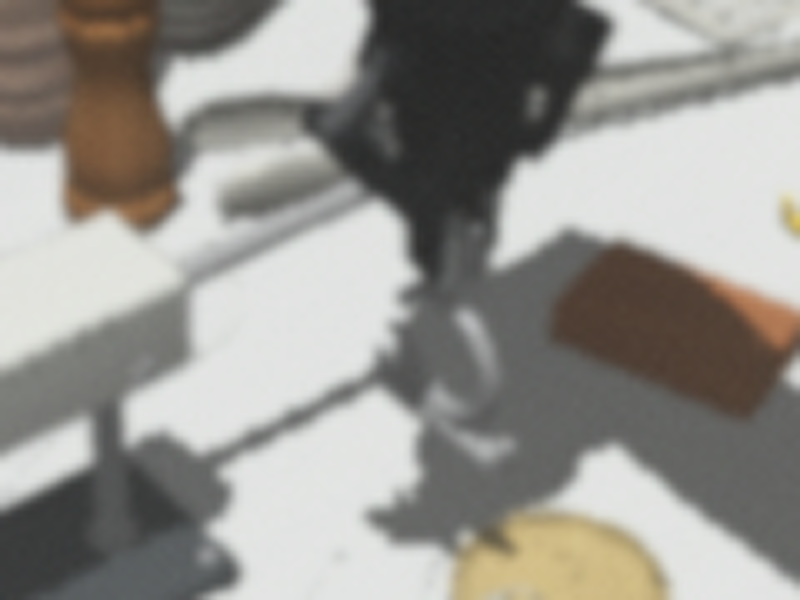

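Emit:
apply_moves:
  moves:
    - [-10,0,0,0]
    - [-15,0,0,0]
    - [-15,0,0,0]
    - [-10,0,0,0]
    - [-6,0,0,0]
    - [0,-1,0,0]
    - [0,0,0,0]

```text
t: 20.5
ee_pos: [0.5455, -0.0355, 0.1728]
ee_rot: [-180.0, -0.0, 172.0]
wrist_force: [0.2, -0.1, -1.4]
finger_gap: 0.0072
grip_force: 58.6
```

Emit:
apply_moves:
  moves:
    - [-2,0,0,0]
    - [-2,0,0,0]
    - [-2,0,0,0]
    - [-2,0,0,0]
    - [-2,0,0,0]
    - [-2,0,0,0]
    - [0,0,0,0]

```text
t: 21.2
ee_pos: [0.5581, -0.037, 0.173]
ee_rot: [-180.0, 0.0, 172.0]
wrist_force: [0.4, -0.4, -0.7]
finger_gap: 0.0072
grip_force: 58.6
```

Emit:
apply_moves:
  moves:
    - [-2,0,0,0]
    - [-2,0,0,0]
    - [-2,0,0,0]
    - [-2,0,0,0]
    - [0,0,0,0]

```text
t: 21.7
ee_pos: [0.566, -0.0382, 0.173]
ee_rot: [-180.0, 0.0, 172.0]
wrist_force: [-0.6, -0.4, 0.0]
finger_gap: 0.0068
grip_force: 58.6
```

Emit:
apply_moves:
  moves:
    - [-2,0,0,0]
    - [-2,0,0,0]
    - [-2,0,0,0]
    - [-2,0,0,0]
    - [0,0,0,0]

```text
t: 22.2
ee_pos: [0.5739, -0.0393, 0.173]
ee_rot: [-180.0, 0.0, 172.0]
wrist_force: [-0.3, 0.8, -1.7]
finger_gap: 0.0063
grip_force: 58.6
```

Emit:
apply_moves:
  moves:
    - [-3,0,0,0]
    - [-3,0,0,0]
    - [-3,0,0,0]
    - [-3,0,0,0]
    - [-3,0,0,0]
    - [0,0,0,0]
    - [0,0,0,0]

```text
t: 22.9
ee_pos: [0.5885, -0.0413, 0.1729]
ee_rot: [-180.0, -0.0, 172.0]
wrist_force: [0.5, 0.1, -1.8]
finger_gap: 0.0073
grip_force: 58.6
```

```bash
python3 - <<'E'
from h import *
from workcell import optics
import cv2
go([.5897,-.0411,.1574],172)
s=optics.read_camera('scene')['frame']
cv2.imwrite('pics/a5.png',cv2.resize(s[140:215,220:320],(800,600),interpolation=cv2.INTER_CUBIC)[:,:,::-1])
E
```

```text
t 22.9 pos [ 0.5885 -0.0413  0.1729] rot [-1.7999e+02 -1.0000e-02  1.7198e+02] F [ 0.5  0.1 -1.8] gap 0.0073 j [-10.  25.   0.  66.  -0.  -2.]
spin -0.02 then tool mm [-1.2  0.4 15.5]
```

View pics/a5.png

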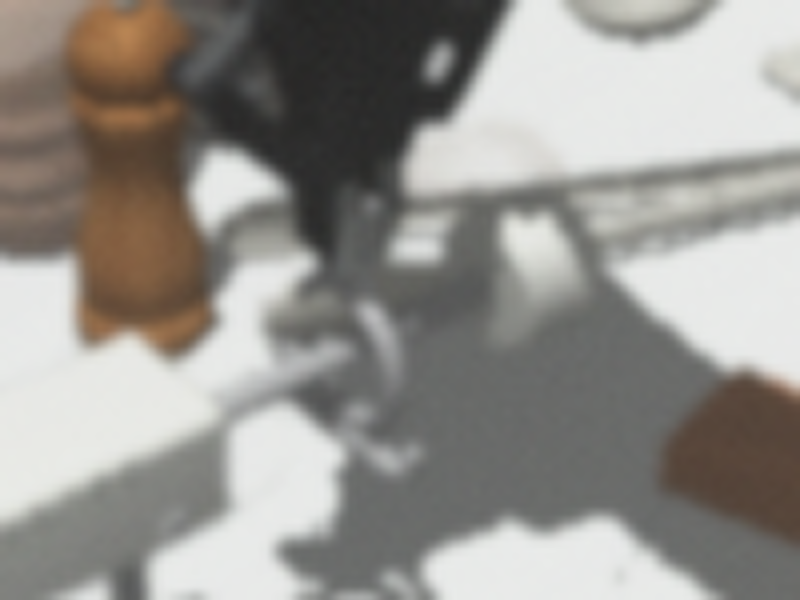

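The bar enters the ring at about (350,355). Next I lower it onto the bar.

Emit:
apply_moves:
  moves:
    - [-1.2,0,3,0]
    - [0,0,4,0]
    - [0,0,4,0]
    - [0,0,2,0]
    - [0,0,0,0]

```text
t: 23.45
ee_pos: [0.5892, -0.0414, 0.1594]
ee_rot: [-180.0, -0.1, 172.0]
wrist_force: [0.3, -0.2, -0.8]
finger_gap: 0.0068
grip_force: 58.6
```

Emit:
apply_moves:
  moves:
    - [0,0,1,0]
    - [0,0,1,0]
    - [0,0,1,0]
    - [0,0,0.5,0]
    - [0,0,0,0]

```text
t: 23.95
ee_pos: [0.5899, -0.0415, 0.157]
ee_rot: [-180.0, 0.1, 172.0]
wrist_force: [-0.6, 0.3, 2.0]
finger_gap: 0.0069
grip_force: 59.2
```

Emit:
apply_moves:
  moves:
    - [0,0,0,0]
    - [0,0,0,0]
    - [0,0,0,0]
    - [0,0,0,0]
  grip: 32

```text
t: 24.35
ee_pos: [0.5896, -0.0415, 0.1564]
ee_rot: [-180.0, -0.0, 172.0]
wrist_force: [0.1, 0.8, -0.5]
finger_gap: 0.0323
grip_force: 0.0
```

Emit:
apply_moves:
  moves:
    - [0,0,-3,0]
    - [0,0,-8,0]
    - [0,0,-15,0]
    - [0,0,-25,0]
    - [0,0,-30,0]
    - [0,0,-30,0]
    - [25,0,0,0]
    - [25,0,0,0]
    - [25,0,0,0]
    - [0,0,0,0]
    - [0,0,0,0]

```text
t: 25.45
ee_pos: [0.5155, -0.031, 0.2684]
ee_rot: [-180.0, 0.1, 172.0]
wrist_force: [0.5, 0.2, -0.7]
finger_gap: 0.0319
grip_force: 0.0
```

```bash
python3 - <<'E'
from workcell import optics
import cv2,numpy as np
s=optics.read_camera('scene')['frame'];t=optics.read_camera('top')['frame']
a=cv2.resize(s[135:235,180:320],(560,400),interpolation=cv2.INTER_CUBIC);b=cv2.resize(t[150:250,190:250],(240,400),interpolation=cv2.INTER_CUBIC)
cv2.imwrite('pics/a6.png',np.hstack([a,b])[:,:,::-1])
E
```

```text
(no output)
```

View pics/a6.png

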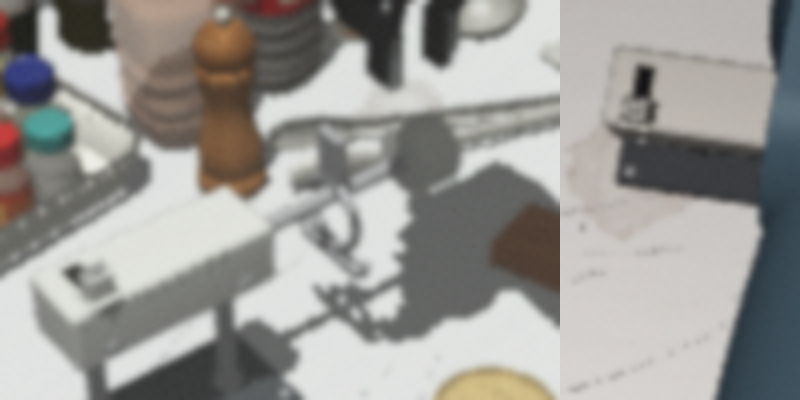

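The hanger hangs on the bar, tab at (332,155) and cross bar at (340,250), and the lock is free. I let it settle and check that it is still.

Emit:
apply_moves:
  moves:
    - [0,0,0,0]
    - [0,0,0,0]
    - [0,0,0,0]
    - [0,0,0,0]
    - [0,0,0,0]
    - [0,0,0,0]
    - [0,0,0,0]
    - [0,0,0,0]
    - [0,0,0,0]
    - [0,0,0,0]
    - [0,0,0,0]
    - [0,0,0,0]

```text
t: 26.75
ee_pos: [0.5154, -0.031, 0.2675]
ee_rot: [-180.0, 0.0, 172.0]
wrist_force: [-0.3, 0.2, -0.1]
finger_gap: 0.0317
grip_force: 0.0
```

Emit:
apply_moves:
  moves:
    - [0,0,0,0]
    - [0,0,0,0]
    - [0,0,0,0]
    - [0,0,0,0]
    - [0,0,0,0]
    - [0,0,0,0]
    - [0,0,0,0]
    - [0,0,0,0]
    - [0,0,0,0]
    - [0,0,0,0]
    - [0,0,0,0]
    - [0,0,0,0]

```text
t: 27.95
ee_pos: [0.5154, -0.031, 0.2675]
ee_rot: [-180.0, 0.0, 172.0]
wrist_force: [-0.1, -0.7, 1.2]
finger_gap: 0.0321
grip_force: 0.0
```

```bash
python3 - <<'E'
from workcell import optics
import cv2,numpy as np
f=[optics.read_camera('scene')['frame'].astype(int) for _ in range(6)]
for a in f[1:]: print(np.abs(a-f[0])[160:210,250:280].mean(),np.abs(a-f[0])[220:280,300:400].mean())
cv2.imwrite('pics/a7.png',cv2.resize(f[5][160:215,240:300].astype(np.uint8),(600,550),interpolation=cv2.INTER_CUBIC)[:,:,::-1])
E
```

```text
0.8046666666666666 0.7913333333333333
0.7926666666666666 0.7882777777777777
0.798 0.7873888888888889
0.8075555555555556 0.7807222222222222
0.7906666666666666 0.7930555555555555
```

View pics/a7.png

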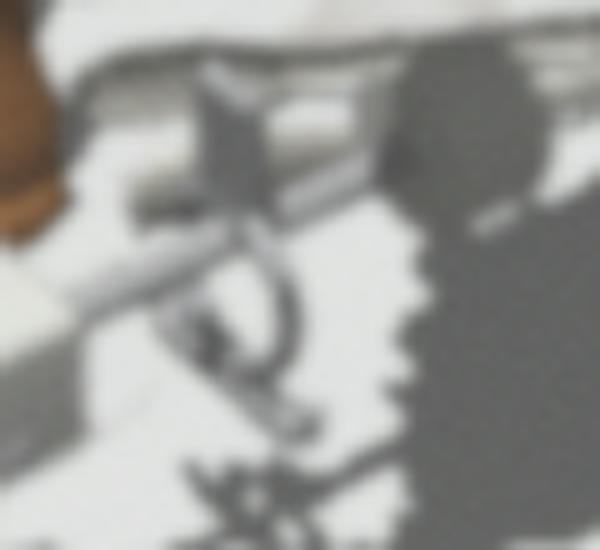

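The picture shows the hanger still and upright: tab (232,150), bar through the top of the ring (235,235). Frame differences there are only noise, so I hand in.

```bash
python3 -c "
from workcell import ctrl
print(ctrl.finish_job())"
```

```text
the job is handed in; nothing more can be done
None
```

The lock is free, the bar is fully out, and the steel hanger hangs still and upright on the bare bar with the gripper clear of it; I handed the job in at about 28 s, and no verdict came back.

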